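# Clamp a tailpipe onto a small engine's exhaust stub

## Robot

A 6-joint arm with a two-finger parallel gripper is mounted at the origin on the work surface. World frame = base frame: x ahead of the robot, y to its left, z up, the work surface at z = 0. Lengths are in m, angles in rad, forces in N, time in s.
With the tool pointing down it reaches from about 0.35 to 0.725 m from the base axis. Payload 6 kg.
Tool frame: the origin (TCP) lies on the centre line of the jaws, within the pads' length; the fingertips stand 19 mm ahead of it and the grasp point (between the pads) is the TCP; x points along the fingers, y is the direction in which the jaws open and shut, and the axes are right-handed (so a half turn about x gives the same grasp; the last joint's range is limited). The gripper opens to 85 mm and grips with 20 to 120 N. Pads are 22 mm wide; open, the fingers measure 114 mm over their backs; the gripper's body (76 mm by 85 mm) begins 54 mm behind the grasp point. The pads swing forward as they close: fully open they stand 13 mm farther back than shut.
Start: joints at [1.563, 0.04, 0.085, 0, -1.615, -0.334], TCP at [0.201, 0.565, 0.25] pointing down, gripper open.
Joint ranges: [-2.56, 2.56], [-1.29, 2.01], [-1.08, 1.49], [-3.29, 1.98], [-2.81, -0.18], [-2.99, 2.99]. Speed limits (rad/s): [2.57, 2.57, 3.01, 3.14, 3.14, 3.14].

## Interface

Orientations are given as a unit quaternion [x, y, z, w].
In Python, from plant import env, eyes gives the robot as it stands.
- The arm moves only by the tool jog_arm, never from a script. Its argument "series" is a list of rows, each a list of 4 numbers: the shift along the world's x, y, z in cm, then the turn about the world's z in rad. In form: [[tx, ty, tz, spin], ...]. A call has 1 to 8 rows; each row is the pose to reach, as a shift and turn from the pose commanded when the call began; what a row does not reach only later rows make up. A row lasts 1/12 s, in which the tool goes at most 41.7 mm and 7.16 degrees, less where a joint would pass 70% of its speed; a pose out of reach is approached as far as the arm can. A call with a gripper value outside its range is refused whole. "claw" is the closure, from -1 (fully open) to 1 (shut), set as the call begins (left out, the last holds). The fingers move at their own pace and stop on an object; "squeeze" is the grip in N (left out, the last holds). Time passes only in rows, so rows that repeat a pose let the fingers close. It gives the time, the measured TCP pose, the force and the opening at its end, in the units of the state.
- env.read_state(): the state, without advancing time (a new reading comes with each control period).
- eyes.capture(name): name is "side" or "top" or "wrist"; returns (picture, depth): 480x640x3 uint8, blue, green, red; 480x640 float32, m along the optical axis (not along the pixel's ray), 0 where there is no reading.
- eyes.camera_model(name): a dict with "vfov" (degrees; the focal length in pixels is half the picture's height over the tangent of half this angle, whatever the lens; pixels are square), "cx", "cy" (the principal point, pixels), "origin" and "rotation" of the camera in the world. Camera axes: x right, y down, z forward; pixel columns grow to the right and rows downward; lengths in m; the calibration is good to about 2 mm. A picture is of the moment at which its call begins: read the wrist's pose just before it. camera_model takes no time and is no camera call; for the wrist camera it gives the pose at the moment of the call.
- env.close_job(): hands the job in, once; it reports no verdict.
Trained networks look in the newest picture that a camera, given by its name, has taken for a name from the list of things; names that differ only in an ending like _2 or _b are one class to them, and where a whole thing is asked for, a point or a joint stands for the part that bears it (a point fixed in the world has none). Each returns a list of dicts, best first, with "conf" (0 to 1); they miss things now and then, are a little off and sometimes report something else, mostly with a low value. They report only what shows in the picture. A call takes as long as a camera call. They do not tell look-alikes from the thing itself.
- eyes.look_for(query, camera): "position" ([x, y, z] in m, in world coordinates, good to about 4 mm: the middle of the surface that is visible of it).
The state is a dict: "time": time; "qpos": joint angles; "joint_velocities": joint speeds; "tau": joint torques, N m; "tcp_pos": TCP position; "eef_rot": TCP orientation; "wrist_force": force on the tool from outside, world axes, zero at the start; "torque": the same for the moment, N m; "finger_gap": opening from 0.0 (shut) to 1.0 (fully open).
Only numpy, scipy, OpenCV 4.12 (cv2) and the standard library are available. Lean on these libraries where they do the work, as an engineer would, in place of code of your own. Each camera call takes 0.05 s, during which the arm holds its last target.

## Task

Slide the tailpipe, which lies loose in the V-blocks of the engine jig, along until its flange is home against the gasket of the engine's exhaust stub, and bed it there with a steady push of about 10 to 12 N held for a second (read the force while you hold; over 20 N crushes the gasket). Then swing the open half of the hinged clamp ring down over both flanges and press until it is fully seated (if it stops well short the pipe is not home: do not force it), and swing the wire latch up over the ring's lug until it has snapped over centre. Leave the clamp latched, let go, and leave the other things on the bench where they are.

Things in the scene. Friction and masses are not known exactly. Their poses are not given: they have to be found in the camera images.
- rig: Engine jig: wooden board 260 (x) by 430 mm (y), 16 mm thick, fixed. Origin on the bench top, turned only about z; 'board' x, y below are its axes. Both pipes lie on one line: board x = 0, 80 mm high, along y. From -y to +y: red engine block (y -230 to -140 mm, 135 mm high), steel exhaust stub with clamp ring, two V-blocks with the loose tailpipe.
- cradle_mid (a point): Point on the pipe line midway between the two V-blocks (each 12 mm long in y, centred 57 mm to -y and +y of this point). Between them the pipe is free all round, down to 16 mm height. Pinch the pipe across (fingers closing along board x) some 30 mm to +y of this point: 22 mm wide fingers then have about 70 mm of free travel to -y.
- stub_end (a point): NOMINAL centre of the gasket face, where the flanges meet. The stub is a slip fit in the engine: it truly sits up to 9 mm either way along board y (not reported, different each time, does not slip in use), and gasket, ring and latch sit off with it, so find it by feel. The stub's flange is 64 mm across. The gasket gives 6.5 N per mm and bottoms at 3.5 mm.
- tailpipe_mid (a point): Middle of the loose steel tailpipe: 42 mm across, 200 mm long, 0.35 to 0.6 kg, along board y, sliding on greased V-blocks (about 1 N). Its flange (64 mm across, 10 mm thick, conical back) has its face 100 mm to -y of this point; gap to the gasket at start 15 to 55 mm. Let go, it springs back a little; the ring draws it in again if within 2 mm of the gasket.
- ring_hinge (a point): NOMINAL middle of the hinge of the ring's upper half: axis along board y, on the far (+x) side, 80 mm high. The ring is steel, outer radius 42 mm about the pipe line, 38 mm wide in y. Its free end (-x side) carries the lug: a round bar 14 mm across, 18 mm long along y, at board x = -56 mm, height 82 mm when shut. If the pipe is not home the half ring sits on the flange rim, about 0.25 rad open.
- jaw (a joint): Upper half ring, rad: 0 = seated, grows as it opens up and over to +x; starts at 0.75 to 1.1, goes down to -0.04 if pressed. Stays where left (hinge friction 0.15 Nm). Its handle is the tab (see shut_tab_end). The last 0.05 rad wedge the flanges together: 5 to 10 N at the tab, and it may creep back a little when let go. Seated means below 0.03.
- shut_tab_end (a point): NOMINAL place of the tab's end when the half ring is shut (fixed to the board; at joint angle a the end has turned by a about ring_hinge, up and to +x). The tab is a flat tongue 16 mm wide (y), 6 mm thick, standing 28 mm radially out of the ring, 115 deg round from +x over the top. Push its +x face from behind, fingertip low near the ring, towards -x and down; pushing the end from above can jam.
- latch_pivot (a point): NOMINAL middle of the latch's pivot: axis along board y, near (-x) side, 32 mm high. The latch is a dark steel loop: two arms 15.5 mm to either side, a cross bar 8 mm thick 58.5 mm from the pivot, and beyond it a thumb plate 30 mm wide (y), 3 mm thick, 60 to 84.5 mm from the pivot. At joint angle a the loop leans (0.194 - a) rad from upright towards +x.
- bail (a joint): The latch, rad: 0 = latched on its stop, grows as it swings out to -x and down; starts at 0.5 to 0.85. Push the plate's -x face towards +x; over the last 0.35 rad keep the fingertip above 94 mm height (the lug is below). The bar meets the lug at about 0.25, must be forced over it (5 to 15 N), and is over centre and stays below 0.11. If the ring is over 0.03 open it jams on the lug.
- spanner: bystander: open-ended steel spanner 150 mm long lying flat on the jig board's far (+x) edge; leave it alone
- spare_gasket: bystander: black rubber ring 64 mm across, 6 mm thick, lying flat on the jig board on its near (-x) side beside the pipe; leave it alone
- socket: bystander: steel socket, a plain cylinder 26 mm across and 28 mm tall, standing on the jig board's far (+x) edge; leave it alone
- bolt_jar: bystander: clear jar with dark cap, 64 mm across, 85 mm tall, standing on the bench; leave it alone
- spray_can: bystander: yellow spray can, 60 mm across, 170 mm tall, standing on the bench; leave it alone
- screwdriver: bystander: screwdriver lying on the bench; leave it alone
- mug: bystander: blue mug, 82 mm across, 90 mm tall; leave it alone
Things that resemble listed ones, but are neither listed nor needed, are in the scene too. What is shaped like the part that bears tailpipe_mid but green is not meant.

How it is judged:
On the way, in this order (a step that is already met when the one before it is completed fails the run):
1. the tailpipe is slid home and pressed steadily on the gasket, the ring still open (y of tailpipe_mid in the frame of rig below 0.051 m and value of joint jaw above 0.3 rad and contact force between tailpipe and rig above 6 N), for 0.3 s.
2. the half ring is swung down and seated over both flanges, before the latch is over (value of joint jaw below 0.03 rad and value of joint bail above 0.11 rad), for 0.2 s.
3. the latch is snapped over the lug (value of joint jaw below 0.03 rad and value of joint bail below 0.06 rad), for 0.2 s.
At the end, for the whole second after the job is handed in: the ring is seated over both flanges (jaw below 0.03 rad), the latch is home past centre (bail below 0.06 rad), and the tailpipe is up against the stub inside the ring (its middle between 24 and 51 mm along the board's y) (all of step 3 and y of tailpipe_mid in the frame of rig between 0.024 and 0.051 m); the robot touches nothing.
It fails at once if the tailpipe is rammed against the stub while the ring is still open (value of joint jaw above 0.3 rad and contact force between tailpipe and rig above 20 N).
It fails at once if the ring is forced down on the flanges too hard (the loads of ring, gasket and stub on the tailpipe added up) (contact force between tailpipe and rig above 75 N).
It fails at once if a bystander is shifted by over 30 mm (distance of any of spanner, spare_gasket, socket, bolt_jar, spray_can, screwdriver, mug from where it was at the start of the episode above 0.03 m).
It also fails if it takes over 70 s, if anything falls off the work surface, if the arm or the gripper's body presses on something with over 40 N, if the wrist force passes 120 N, or if a joint passes its speed limit or range.

## Working session

There is one attempt and no reset: what is moved stays moved. The work goes in short steps, Python scripts to look and compute and a tool call to move; the robot and the scene stay as the last step left them, time stands still between calls to the robot, and variables do not carry over. Pictures are saved under pics/ and viewed, and the job is handed in when it is done.

Besides the shell and the picture viewer there is one more tool, called by a JSON object that holds its "api" and its "payload", one argument or row to a line. jog_arm: Moves the arm, as the interface text tells. Its arguments: {"type":"object","properties":{"series":{"type":"array","items":{"type":"array","items":{"type":"number"}}},"claw":{"type":"number"},"squeeze":{"type":"number"}},"required":["series"]}

```bash
mkdir -p pics; ls; cat > h.py <<'E'
import numpy as np, cv2
from plant import env, eyes
def cap(name,fn):
    m=eyes.camera_model(name); p,d=eyes.capture(name); cv2.imwrite('pics/'+fn,p); np.savez('pics/'+fn+'.npz',d=d,p=p); return p,d,m
def w(m,u,v,d):
    f=240/np.tan(np.radians(m['vfov'])/2)
    c=np.array([(u-m['cx'])/f*d,(v-m['cy'])/f*d,d]); return np.array(m['origin'])+np.array(m['rotation'])@c
E
python3 - <<'E'
from h import *
print(env.read_state())
for c in ['top','side']:
    p,d,m=cap(c,c+'1.png'); print(c,m)
    for q in ['rig','cradle_mid','stub_end','tailpipe_mid','ring_hinge','jaw','shut_tab_end','latch_pivot','bail','spanner','spare_gasket','socket','bolt_jar','spray_can','mug']:
        print(q,[(np.round(r['position'],3).tolist(),round(r['conf'],2)) for r in eyes.look_for(q,c)])
E
```

```text
pics
{'time': 0.0, 'qpos': array([ 1.56270167e+00,  4.08083241e-02,  8.38060515e-02, -4.31194972e-04,
       -1.61552826e+00, -3.33747382e-01]), 'joint_velocities': array([-2.97949452e-05,  1.86772794e-03, -1.82443807e-03,  2.27839373e-04,
       -1.36393256e-03,  5.08384587e-04]), 'tau': array([ 2.20078723e-04, -3.68204212e+01,  3.47419989e+01,  6.93261355e+00,
       -5.38568755e-03,  7.61642013e-06]), 'tcp_pos': array([0.20093905, 0.56503225, 0.24928458]), 'eef_rot': array([-0.69675316,  0.12089488,  0.69685495,  0.11963546]), 'wrist_force': array([ 0.13501945, -0.02688479, -0.83802605]), 'torque': array([ 0.00335049, -0.00405132, -0.00830416]), 'finger_gap': 1.0010492036042766}
top {'vfov': 53.47322593933501, 'cx': 313.7829358487729, 'cy': 239.11928789516267, 'origin': array([0.44664742, 0.00696287, 1.26768728]), 'rotation': array([ 0.71046968, -0.70298542,  0.02056807, -0.02492553])}
rig [([0.602, -0.058, 0.013], 0.83)]
cradle_mid [([0.602, -0.055, 0.016], 0.6)]
stub_end [([0.605, -0.06, 0.017], 0.7)]
tailpipe_mid [([0.587, 0.069, 0.103], 0.96), ([0.261, -0.305, 0.042], 0.91), (
[... 896 characters left out ...]
0.308, 0.206, 0.043], 0.82), ([0.262, -0.297, 0.043], 0.78)]
ring_hinge [([0.613, -0.031, 0.012], 0.67)]
jaw [([0.648, -0.043, 0.156], 0.63)]
shut_tab_end [([0.613, -0.031, 0.019], 0.78), ([0.496, 0.07, 0.023], 0.35), ([0.65, -0.045, 0.156], 0.29)]
latch_pivot [([0.619, -0.032, 0.019], 0.58), ([0.455, 0.439, 0.084], 0.52)]
bail [([0.528, -0.069, 0.072], 0.77)]
spanner [([0.694, 0.107, 0.027], 0.77), ([0.649, -0.043, 0.158], 0.65)]
spare_gasket [([0.496, 0.07, 0.021], 0.72), ([0.618, -0.03, 0.012], 0.39)]
socket [([0.708, -0.033, 0.042], 0.41)]
bolt_jar [([0.455, 0.438, 0.083], 0.69)]
spray_can [([0.602, 0.494, 0.143], 0.81)]
mug [([0.62, -0.448, 0.057], 0.86), ([0.709, -0.034, 0.043], 0.24)]
```

```bash
cat >> h.py <<'E'
from scipy.spatial.transform import Rotation as R
def cloud(m,d):
    f=240/np.tan(np.radians(m['vfov'])/2)
    v,u=np.mgrid[0:480,0:640]
    c=np.stack([(u-m['cx'])/f*d,(v-m['cy'])/f*d,d],-1)
    M=R.from_quat(m['rotation']).as_matrix() if np.size(m['rotation'])==4 else np.array(m['rotation'])
    return c@M.T+np.array(m['origin'])
E
python3 - <<'E'
from h import *
for c in ['top','side']:
    z=np.load(f'pics/{c}1.png.npz'); m=eyes.camera_model(c); P=cloud(m,z['d']); np.save(f'pics/{c}1_P.npy',P)
    print(c,P[240,320],P[100,100],P[400,500], (z['d']==0).mean())
    sel=(P[...,2]>.009)&(P[...,2]<.023)&(P[...,0]>.4)&(P[...,0]<.85)&(abs(P[...,1])<.35)&(z['d']>0)
    q=P[sel][:,:2].astype(np.float32); print(len(q),cv2.minAreaRect(q),q.min(0),q.max(0),np.median(P[sel][:,2]))
    for zz in [(.08,.125),(.125,.15)]:
        s=(P[...,2]>zz[0])&(P[...,2]<zz[1])&(P[...,0]>.5)&(P[...,0]<.75)&(abs(P[...,1])<.35)&(z['d']>0)
        q=P[s]; 
        for y0 in np.arange(-.3,.26,.02):
            k=q[(q[:,1]>=y0)&(q[:,1]<y0+.02)]
            if len(k)>5: print(zz,round(y0,2),len(k),np.round(k.min(0),3),np.round(k.max(0),3),np.round(np.median(k,0),3))
E
```

```text
top [ 0.525132  -0.0012761  0.015645 ] [0.90093942 0.60033026 0.00315247] [ 0.11417185 -0.47331951  0.00219297] 0.00388671875
11045 ((0.6324658393859863, -0.014705419540405273), (0.4421316683292389, 0.6877775192260742), 2.468533992767334) [ 0.40248162 -0.349689  ] [0.8491221  0.33834782] 0.01626875244808157
(0.08, 0.125) -0.2 6 [ 0.574 -0.199  0.112] [ 0.577 -0.182  0.119] [ 0.576 -0.191  0.116]
(0.08, 0.125) -0.16 37 [ 0.568 -0.159  0.08 ] [ 0.61  -0.14   0.124] [ 0.591 -0.144  0.11 ]
(0.08, 0.125) -0.14 193 [ 0.597 -0.14   0.08 ] [ 0.681 -0.12   0.125] [ 0.624 -0.13   0.101]
(0.08, 0.125) -0.12 135 [ 0.597 -0.12   0.082] [ 0.64  -0.1    0.105] [ 0.617 -0.11   0.098]
(0.08, 0.125) -0.1 172 [ 0.506 -0.099  0.08 ] [ 0.637 -0.08   0.106] [ 0.607 -0.089  0.097]
(0.08, 0.125) -0.08 159 [ 0.503 -0.08   0.082] [ 0.625 -0.06   0.113] [ 0.588 -0.071  0.098]
(0.08, 0.125) -0.04 73 [ 0.574 -0.031  0.083] [ 0.667 -0.02   0.124] [ 0.595 -0.025  0.107]
(0.08, 0.125) -0.02 150 [ 0.579 -0.02   0.08 ] [ 0.633 -0.     0.111] [ 0.601 -0.012  0.099]
(0.08, 0.125) 0.0 145 [0.576 0.    0.082] [0.618 0.02
[... 3365 characters left out ...]
0.127] [ 0.687 -0.22   0.14 ] [ 0.617 -0.225  0.134]
(0.125, 0.15) -0.22 174 [ 0.585 -0.22   0.129] [ 0.702 -0.2    0.142] [ 0.634 -0.21   0.135]
(0.125, 0.15) -0.2 176 [ 0.581 -0.2    0.13 ] [ 0.697 -0.18   0.141] [ 0.63  -0.19   0.136]
(0.125, 0.15) -0.18 242 [ 0.577 -0.18   0.128] [ 0.695 -0.16   0.15 ] [ 0.64  -0.17   0.136]
(0.125, 0.15) -0.16 251 [ 0.573 -0.16   0.125] [ 0.69  -0.14   0.144] [ 0.627 -0.149  0.135]
(0.125, 0.15) -0.14 144 [ 0.583 -0.14   0.125] [ 0.687 -0.122  0.14 ] [ 0.655 -0.134  0.133]
(0.125, 0.15) -0.06 30 [ 0.661 -0.059  0.125] [ 0.679 -0.04   0.149] [ 0.673 -0.048  0.141]
(0.125, 0.15) -0.04 69 [ 0.622 -0.04   0.125] [ 0.675 -0.024  0.15 ] [ 0.663 -0.03   0.142]
```

View pics/top1.png

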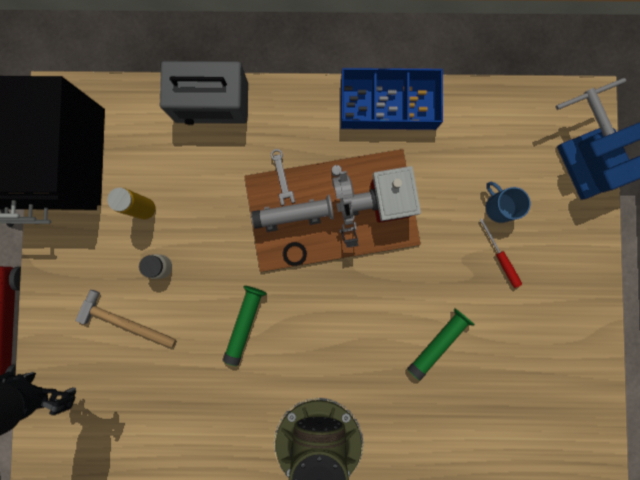

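View pics/side1.png

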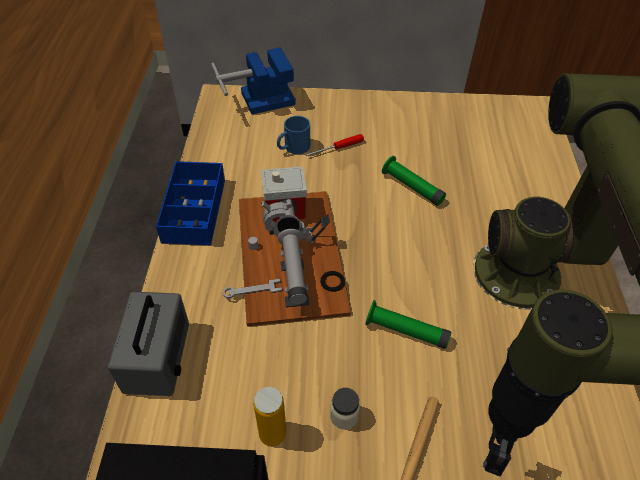

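```bash
python3 - <<'E'
from h import *
print(R.from_quat(env.read_state()['eef_rot']).as_matrix().round(3))
for c in ['top','side']:
    P=np.load(f'pics/{c}1_P.npy'); p=cv2.imread(f'pics/{c}1.png'); d=np.load(f'pics/{c}1.png.npz')['d']
    hsv=cv2.cvtColor(p,cv2.COLOR_BGR2HSV)
    s=(P[...,2]>.011)&(P[...,2]<.022)&(P[...,0]>.4)&(P[...,0]<.85)&(abs(P[...,1])<.35)&(hsv[...,1]>110)&(hsv[...,2]<175)&(hsv[...,0]<14)
    n,l,st,ce=cv2.connectedComponentsWithStats(cv2.morphologyEx(s.astype(np.uint8),cv2.MORPH_CLOSE,np.ones((3,3))))
    i=1+np.argmax(st[1:,4]); q=P[(l==i)&s][:,:2].astype(np.float32)
    print(c,len(q),cv2.minAreaRect(q))
    # engine top
    s=(P[...,2]>.131)&(P[...,2]<.139)&(P[...,0]>.5)&(P[...,0]<.75)&(P[...,1]<-.1)&(P[...,1]>-.3)
    print('eng',cv2.minAreaRect(P[s][:,:2].astype(np.float32)))
    # pipe line fit
    s=(P[...,2]>.096)&(P[...,2]<.106)&(P[...,0]>.5)&(P[...,0]<.7)&(P[...,1]<.14)&(P[...,1]>.0)
    q=P[s]; A=np.c_[q[:,1],np.ones(len(q))]; print('pipe',np.linalg.lstsq(A,q[:,0],rcond=None)[0],len(q))
E
```

```text
[[ 0.    -0.335 -0.942]
 [-0.    -0.942  0.335]
 [-1.     0.    -0.   ]]
top 8519 ((0.6058387160301208, -0.0309581458568573), (0.25790566205978394, 0.42677146196365356), 10.273699760437012)
eng ((0.6329441666603088, -0.18304431438446045), (0.11646302789449692, 0.09479857981204987), 10.280506134033203)
pipe [-0.17425443  0.59940713] 597
side 7496 ((0.6095713973045349, -0.026440128684043884), (0.25956064462661743, 0.43582776188850403), 10.24649715423584)
eng ((0.637365460395813, -0.1793382316827774), (0.11569637060165405, 0.10110729187726974), 10.236637115478516)
pipe [-0.19499503  0.60588363] 451
```

{"api": "jog_arm", "payload": {
  "series": [
    [4,-4,6,0],
    [8,-8,10,0],
    [12,-12,10,0],
    [15,-16,10,0],
    [18,-20,10,0],
    [21,-24,10,0],
    [24,-28,10,0],
    [27,-32,10,0]
  ]
}}

```text
time: 2.27
tcp_pos: [0.4027, 0.3331, 0.3464]
eef_rot: [0.697, -0.12, -0.697, -0.121]
wrist_force: [2.0, 1.0, 0.2]
finger_gap: 0.997
```

{"api": "jog_arm", "payload": {
  "series": [
    [2,-3,0,-0.12],
    [4,-6,0,-0.24],
    [6,-9,0,-0.36],
    [8,-12,0,-0.48],
    [10,-15,0,-0.6],
    [12,-18,0,-0.72],
    [14,-21,0,-0.84],
    [15,-25,0,-0.96]
  ]
}}

```text
time: 2.93
tcp_pos: [0.553, 0.084, 0.3445]
eef_rot: [-0.561, 0.43, 0.562, 0.429]
wrist_force: [1.4, -0.1, -0.7]
finger_gap: 0.999
```

{"api": "jog_arm", "payload": {
  "series": [
    [1,-3,0,-0.09],
    [2,-6,0,-0.09],
    [2,-8,0,-0.09],
    [2,-8,0,-0.09]
  ]
}}

```text
time: 3.27
tcp_pos: [0.572, 0.0014, 0.3457]
eef_rot: [0.542, -0.455, -0.542, -0.454]
wrist_force: [-0.2, 0.8, 0.6]
finger_gap: 0.999
```

```bash
python3 - <<'E'
from h import *
s=env.read_state();print(s['tcp_pos'],s['qpos'],s['wrist_force'],R.from_quat(s['eef_rot']).as_matrix().round(3))
p,d,m=cap('wrist','w1.png'); print(m); P=cloud(m,d); np.save('pics/w1_P.npy',P); print(P[240,320])
for q in ['tailpipe_mid','jaw','bail','rig']:
    print(q,[(np.round(r['position'],3).tolist(),round(r['conf'],2)) for r in eyes.look_for(q,'wrist')])
E
```

```text
[0.57204439 0.00141612 0.34567476] [ 3.53598904e-01 -2.23699666e-03  2.16257457e-01  8.03114065e-04
 -1.78995507e+00 -1.78550489e-01] [-0.17924704  0.7622898   0.63882245] [[-0.    -0.985 -0.174]
 [-0.001 -0.174  0.985]
 [-1.     0.001 -0.001]]
{'vfov': 62.75292468142866, 'cx': 328.3460086778092, 'cy': 238.41103667025618, 'origin': array([ 0.58583575, -0.07182019,  0.4700052 ]), 'rotation': array([-0.08614575,  0.98513865,  0.14803382, -0.0129131 ])}
[0.57124554 0.06914699 0.01677696]
tailpipe_mid [([0.396, 0.185, 0.028], 0.93), ([0.591, 0.056, 0.1], 0.68)]
jaw [([0.64, -0.053, 0.158], 0.78)]
bail [([0.523, -0.076, 0.085], 0.59), ([0.605, -0.062, 0.02], 0.52)]
rig [([0.606, -0.06, 0.018], 0.9)]
```

View pics/w1.png

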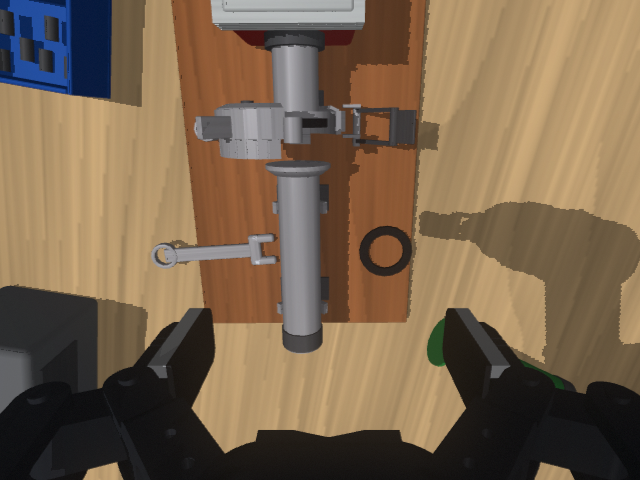

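```bash
cat > an.py <<'E'
from h import *
import sys
P=np.load('pics/w1_P.npy'); p=cv2.imread('pics/w1.png')
th=0.179
ex=np.array([np.cos(th),np.sin(th)]); ey=np.array([-np.sin(th),np.cos(th)])
# pipe fit
s=(P[...,2]>.09)&(P[...,2]<.108)&(P[...,0]>.5)&(P[...,0]<.7)&(P[...,1]<.14)&(P[...,1]>.0)
q=P[s]
# cylinder fit: radius .021, axis z .08
from scipy.optimize import least_squares
def res(a):
    x0,sl,zc=a; ax=np.array([sl,1.0]);n=np.array([1,-sl])/np.hypot(1,sl)
    dx=(q[:,:2]-[x0,0])@n
    return np.hypot(dx,q[:,2]-zc)-.021
r=least_squares(res,[.6,-.18,.08],loss='soft_l1',f_scale=.001); print('pipe x0,slope,zc',r.x,np.arctan(-r.x[1]),np.std(r.fun),len(q))
hsv=cv2.cvtColor(p,cv2.COLOR_BGR2HSV)
s=(P[...,2]>.011)&(P[...,2]<.022)&(P[...,0]>.4)&(P[...,0]<.85)&(abs(P[...,1])<.35)&(hsv[...,1]>110)&(hsv[...,2]<175)&(hsv[...,0]<14)
n,l,st,ce=cv2.connectedComponentsWithStats(cv2.morphologyEx(s.astype(np.uint8),cv2.MORPH_CLOSE,np.ones((3,3))))
i=1+np.argmax(st[1:,4]); b=P[(l==i)&s][:,:2]
u=b@ex; v=b@ey
print('board u',np.percentile(u,[.2,99.8]),'v max',np.percentile(v,[99.5,99.9]),u.min(),u.max(),v.max())
a=np.array([r.x[0],0]); print('pipe u',a@ex)
s=(P[...,2]>.13)&(P[...,2]<.14)&(P[...,1]<-.1)&(P[...,0]>.5)&(P[...,0]<.75); e=P[s][:,:2]; print('eng u',(e@ex).min(),(e@ex).max(),'v',(e@ey).max())
E
python3 an.py
```

```text
pipe x0,slope,zc [ 0.60364796 -0.18069833  0.08048801] 0.17876927205735232 0.0006337416040698067 4832
board u [0.46504264 0.72276342] v max [0.07500092 0.07681401] 0.463995057695266 0.7237759636047486 0.07848561457876689
pipe u 0.594003011943233
eng u 0.5362680300687034 0.6519434479857678 v -0.2438488485305356
```

```bash
cat >> h.py <<'E'
TH=0.1788; U0=0.5940; V0=-0.1065
def tob(P):
    c,s=np.cos(TH),np.sin(TH); Q=np.array(P,float).copy()
    Q[...,0]=P[...,0]*c+P[...,1]*s-U0; Q[...,1]=-P[...,0]*s+P[...,1]*c-V0; return Q
def tow(b):
    c,s=np.cos(TH),np.sin(TH); u=b[0]+U0; v=b[1]+V0; return np.array([u*c-v*s,u*s+v*c]+list(b[2:]))
E
python3 - <<'E'
from h import *
for nm in ['w1','top1','side1']:
    B=tob(np.load(f'pics/{nm}_P.npy')); x,y,z=B[...,0],B[...,1],B[...,2]
    ok=(abs(x)<.14)&(y>-.14)&(y<.2)
    def st(n,s):
        q=B[ok&s]*1000
        if len(q)>2: print(nm,n,len(q),'min',np.percentile(q,2,axis=0).round(0),'max',np.percentile(q,98,axis=0).round(0),'med',np.median(q,axis=0).round(0))
    st('pipe top',(abs(x)<.012)&(z>.095)&(z<.104)&(y>-.03))
    st('flange rim',(abs(x)<.033)&(z>.1045)&(z<.114)&(y>-.06))
    st('stub top',(abs(x)<.012)&(z>.095)&(z<.104)&(y<-.03))
    st('ring high',(z>.12)&(y>-.13))
    st('tabtop',(z>.165)&(y>-.13))
    st('latch',(x<-.055)&(z>.025)&(y<-.02))
    st('latchhi',(x<-.055)&(z>.07)&(y<-.02))
# contour map picture of board-frame
B=tob(np.load('pics/w1_P.npy'))
im=cv2.imread('pics/w1.png'); cv2.imwrite('pics/w1c.png',cv2.resize(im[40:240,160:440],None,fx=2.8,fy=2.8,interpolation=cv2.INTER_CUBIC))
for r in range(96,170,6):
    print(r,[tuple((B[r,c]*1000).round(0).astype(int)) for c in (200,212,225,240,255,270,290,303,318,335,350,365,385,400,412)])
E
```

```text
w1 pipe top 4219 min [-12. -14.  97.] max [ 11. 169. 103.] med [ -0.  68. 101.]
w1 flange rim 376 min [-19. -26. 105.] max [ 19. -17. 113.] med [ -1. -22. 109.]
w1 stub top 1801 min [ -11. -127.   98.] max [ 11. -76. 103.] med [  -0. -102.  101.]
w1 ring high 61021 min [-96. -68. 159.] max [ 45.  14. 470.] med [-20.  -4. 396.]
w1 tabtop 57551 min [-97. -68. 342.] max [ 40.  14. 470.] med [-27.  -4. 397.]
w1 latch 1552 min [-108. -138.   34.] max [-56. -43. 118.] med [-91. -61.  85.]
w1 latchhi 1050 min [-108. -138.   73.] max [-57. -44. 129.] med [-97. -61.  90.]
top1 pipe top 646 min [-11. -14.  96.] max [ 11. 168. 104.] med [ -1.  80. 100.]
top1 flange rim 76 min [-22. -27. 105.] max [ 14. 161. 113.] med [ -3. -22. 107.]
top1 stub top 191 min [ -12. -135.   96.] max [ 10. -77. 104.] med [  -1. -104.  100.]
top1 ring high 465 min [-12. -79. 138.] max [ 58. -40. 178.] med [ 26. -60. 160.]
top1 tabtop 102 min [-14. -70. 165.] max [ 60. -53. 180.] med [ 19. -62. 174.]
top1 latch 197 min [-111. -139.   32.] max [-57. -43. 107.] med [-92. -62.  83.]
top1 latchhi 117 min [-112. -139.   74
[... 8949 characters left out ...]
(16))]
168 [(np.int64(117), np.int64(-14), np.int64(16)), (np.int64(103), np.int64(-14), np.int64(17)), (np.int64(88), np.int64(-14), np.int64(17)), (np.int64(71), np.int64(-14), np.int64(17)), (np.int64(54), np.int64(-13), np.int64(16)), (np.int64(24), np.int64(-24), np.int64(102)), (np.int64(5), np.int64(-25), np.int64(111)), (np.int64(-7), np.int64(-25), np.int64(112)), (np.int64(-21), np.int64(-24), np.int64(105)), (np.int64(-38), np.int64(-13), np.int64(17)), (np.int64(-55), np.int64(-13), np.int64(16)), (np.int64(-72), np.int64(-13), np.int64(16)), (np.int64(-95), np.int64(-13), np.int64(16)), (np.int64(-112), np.int64(-13), np.int64(17)), (np.int64(-126), np.int64(-12), np.int64(14))]
```

View pics/w1c.png

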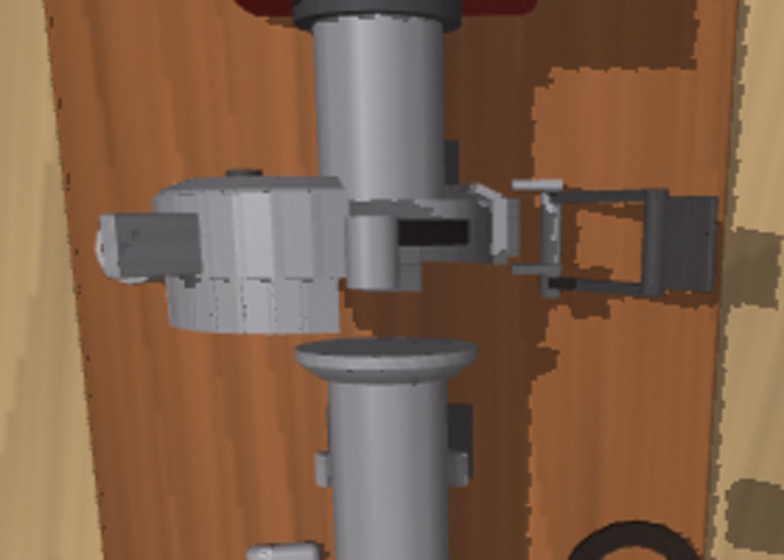

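```bash
python3 - <<'E'
from h import *
for nm in ['w1','top1','side1']:
    B=tob(np.load(f'pics/{nm}_P.npy')); x,y,z=B[...,0],B[...,1],B[...,2]
    s=(abs(x)>.024)&(abs(x)<.04)&(z>.045)&(z<.1)&(y>-.01)&(y<.2)
    q=B[s]*1000; print(nm,np.histogram(q[:,1],bins=np.arange(-10,200,4)),)
    for lo,hi in[(-10,50),(70,170)]:
        k=q[(q[:,1]>lo)&(q[:,1]<hi)]
        if len(k): print(np.percentile(k,3,axis=0).round(),np.percentile(k,97,axis=0).round())
for y in (.085,.09,.1): print(y,tow([0,y]))
E
```

```text
w1 (array([ 0,  0,  0,  0,  0,  0, 33, 27, 30,  1,  0,  0,  0,  0,  0,  0,  0,
        0,  0,  0,  0,  0,  0,  0,  0,  0,  0,  0,  0,  0,  0,  0,  0,  0,
       17, 25, 23, 20,  0,  0,  0,  0,  0,  0,  0,  0,  0,  0,  0,  0,  0,
        0]), array([-10,  -6,  -2,   2,   6,  10,  14,  18,  22,  26,  30,  34,  38,
        42,  46,  50,  54,  58,  62,  66,  70,  74,  78,  82,  86,  90,
        94,  98, 102, 106, 110, 114, 118, 122, 126, 130, 134, 138, 142,
       146, 150, 154, 158, 162, 166, 170, 174, 178, 182, 186, 190, 194,
       198]))
[-27.  14.  69.] [28. 26. 75.]
[-28. 129.  69.] [ 28. 140.  75.]
top1 (array([2, 0, 0, 2, 1, 2, 5, 7, 4, 0, 1, 1, 0, 0, 1, 1, 0, 0, 1, 1, 0, 0,
       2, 0, 1, 0, 2, 1, 0, 0, 1, 1, 0, 1, 4, 5, 5, 3, 1, 0, 2, 2, 2, 2,
       2, 0, 0, 0, 0, 0, 0, 0]), array([-10,  -6,  -2,   2,   6,  10,  14,  18,  22,  26,  30,  34,  38,
        42,  46,  50,  54,  58,  62,  66,  70,  74,  78,  82,  86,  90,
        94,  98, 102, 106, 110, 114, 118, 122, 126, 130, 134, 138, 142,
       146, 150, 154, 158, 162, 166, 170, 174, 178, 182, 186, 190, 194,
       198]))
[-31.  -8.  66.] [-24.  39.  85.]
[-30.  82.  70.] [-24. 167.  91.]
side1 (array([0, 0, 0, 0, 0, 1, 5, 3, 6, 1, 0, 0, 0, 0, 0, 0, 0, 0, 0, 0, 0, 0,
       0, 0, 0, 0, 0, 0, 0, 0, 0, 0, 0, 0, 2, 2, 4, 8, 1, 0, 0, 0, 0, 0,
       0, 0, 0, 0, 0, 0, 0, 0]), array([-10,  -6,  -2,   2,   6,  10,  14,  18,  22,  26,  30,  34,  38,
        42,  46,  50,  54,  58,  62,  66,  70,  74,  78,  82,  86,  90,
        94,  98, 102, 106, 110, 114, 118, 122, 126, 130, 134, 138, 142,
       146, 150, 154, 158, 162, 166, 170, 174, 178, 182, 186, 190, 194,
       198]))
[-27.  14.  69.] [29. 26. 77.]
[-26. 129.  67.] [ 29. 143.  78.]
0.085 [0.58835409 0.08448496]
0.09 [0.58746485 0.08940525]
0.1 [0.58568636 0.09924583]
```

{"api": "jog_arm", "payload": {
  "series": [
    [0.6,4,-3,0.004],
    [1.24,8,-6,0.004],
    [1.24,10.5,-9,0.004],
    [1.24,10.5,-13,0.004],
    [1.24,10.5,-17,0.004],
    [1.24,10.5,-21,0.004],
    [1.24,10.5,-24.5,0.004],
    [1.24,10.5,-26.5,0.004]
  ],
  "claw": -1
}}

```text
time: 4.18
tcp_pos: [0.5811, 0.1105, 0.0744]
eef_rot: [-0.542, 0.454, 0.546, 0.45]
wrist_force: [-0.5, -0.9, -1.2]
finger_gap: 0.999
```

{"api": "jog_arm", "payload": {
  "series": [
    [0,0,0,0],
    [0,0,0,0]
  ]
}}

```text
time: 4.35
tcp_pos: [0.5839, 0.1104, 0.0805]
eef_rot: [-0.544, 0.452, 0.544, 0.451]
wrist_force: [0.0, -0.7, 0.9]
finger_gap: 1.001
```

```bash
python3 - <<'E'
from h import *
s=env.read_state();print(s['tcp_pos'],s['wrist_force'],tob(s['tcp_pos'][None])[0],R.from_quat(s['eef_rot']).as_matrix().round(3))
cap('wrist','w2.png')
E
```

```text
[0.58386471 0.11041136 0.08054286] [ 0.00508547 -0.68894786  0.94487961] [0.00019316 0.11131151 0.08054286] [[-0.001 -0.983 -0.184]
 [-0.001 -0.184  0.983]
 [-1.     0.001 -0.001]]
```

View pics/w2.png

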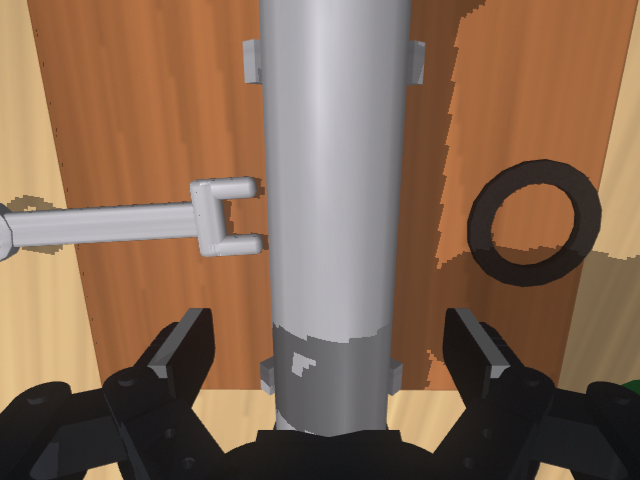

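{"api": "jog_arm", "payload": {
  "series": [
    [0,0,0,-0.004],
    [0,0,0,-0.004],
    [0,0,0,-0.004],
    [0,0,0,-0.004],
    [0,0,0,-0.004],
    [0,0,0,-0.004]
  ],
  "claw": 1,
  "squeeze": 35
}}

```text
time: 4.9
tcp_pos: [0.5832, 0.1095, 0.0817]
eef_rot: [-0.542, 0.454, 0.543, 0.452]
wrist_force: [-7.6, -0.6, 5.1]
finger_gap: 0.481
```

{"api": "jog_arm", "payload": {
  "series": [
    [0.09,-0.49,0,0],
    [0.18,-0.98,0,0],
    [0.27,-1.48,0,0],
    [0.36,-1.97,0,0],
    [0.36,-1.97,0,0],
    [0.36,-1.97,0,0]
  ]
}}

```text
time: 5.4
tcp_pos: [0.587, 0.0896, 0.0819]
eef_rot: [-0.542, 0.454, 0.543, 0.453]
wrist_force: [-6.9, -1.4, 6.1]
finger_gap: 0.481
```

{"api": "jog_arm", "payload": {
  "series": [
    [-0.1,0,0.1,0],
    [-0.1,0,0.1,0],
    [-0.1,0,0.1,0]
  ]
}}

```text
time: 5.65
tcp_pos: [0.5868, 0.0901, 0.082]
eef_rot: [-0.543, 0.453, 0.543, 0.453]
wrist_force: [-2.3, -0.8, 0.9]
finger_gap: 0.481
```

{"api": "jog_arm", "payload": {
  "series": [
    [0.07,-0.4,0,0],
    [0.13,-0.7,0,0],
    [0.16,-0.9,0,0],
    [0.16,-0.9,0,0],
    [0.16,-0.9,0,0]
  ]
}}

```text
time: 6.07
tcp_pos: [0.5885, 0.0807, 0.0819]
eef_rot: [0.543, -0.454, -0.543, -0.453]
wrist_force: [-3.1, 0.5, 3.2]
finger_gap: 0.475
```

{"api": "jog_arm", "payload": {
  "series": [
    [0.02,-0.1,0,0],
    [0.03,-0.15,0,0],
    [0.03,-0.15,0,0]
  ]
}}

```text
time: 6.32
tcp_pos: [0.5886, 0.0798, 0.0818]
eef_rot: [-0.543, 0.453, 0.543, 0.453]
wrist_force: [-5.6, 1.9, 2.5]
finger_gap: 0.477
```

{"api": "jog_arm", "payload": {
  "series": [
    [0.02,-0.1,0,0],
    [0.02,-0.1,0,0],
    [0.02,-0.1,0,0]
  ]
}}

```text
time: 6.57
tcp_pos: [0.5888, 0.0788, 0.0819]
eef_rot: [-0.543, 0.453, 0.543, 0.453]
wrist_force: [-4.6, 1.3, 3.7]
finger_gap: 0.481
```

{"api": "jog_arm", "payload": {
  "series": [
    [0.0,-0.1,0,0],
    [0.01,-0.15,0,0],
    [0.01,-0.15,0,0]
  ]
}}

```text
time: 6.82
tcp_pos: [0.5891, 0.0774, 0.0819]
eef_rot: [-0.543, 0.453, 0.543, 0.453]
wrist_force: [-4.8, 2.8, 3.6]
finger_gap: 0.476
```

{"api": "jog_arm", "payload": {
  "series": [
    [0.02,-0.1,0,0],
    [0.02,-0.1,0,0],
    [0.02,-0.1,0,0]
  ]
}}

```text
time: 7.07
tcp_pos: [0.5892, 0.0763, 0.0818]
eef_rot: [-0.543, 0.453, 0.543, 0.453]
wrist_force: [-5.3, 2.2, 2.9]
finger_gap: 0.476
```

{"api": "jog_arm", "payload": {
  "series": [
    [-0.03,-0.1,0.03,0],
    [-0.03,-0.1,0.03,0],
    [-0.03,-0.1,0.03,0]
  ]
}}

```text
time: 7.32
tcp_pos: [0.5893, 0.0758, 0.0818]
eef_rot: [-0.543, 0.453, 0.543, 0.454]
wrist_force: [-0.4, 4.7, -0.4]
finger_gap: 0.479
```

{"api": "jog_arm", "payload": {
  "series": [
    [0.02,-0.1,0,0],
    [0.02,-0.1,0,0],
    [0.02,-0.1,0,0]
  ]
}}

```text
time: 7.57
tcp_pos: [0.5893, 0.0753, 0.0818]
eef_rot: [-0.543, 0.453, 0.543, 0.454]
wrist_force: [-2.7, 7.1, 1.7]
finger_gap: 0.482
```

{"api": "jog_arm", "payload": {
  "series": [
    [0.01,-0.1,0,0],
    [0.02,-0.15,0,0],
    [0.02,-0.15,0,0],
    [0.02,-0.15,0,0]
  ]
}}

```text
time: 7.9
tcp_pos: [0.5894, 0.0748, 0.0818]
eef_rot: [-0.542, 0.452, 0.543, 0.454]
wrist_force: [-3.9, 10.5, 1.8]
finger_gap: 0.481
```

{"api": "jog_arm", "payload": {
  "series": [
    [0,-0.03,0,0],
    [0,-0.03,0,0],
    [0,-0.03,0,0],
    [0,-0.03,0,0],
    [0,-0.03,0,0],
    [0,-0.03,0,0],
    [0,-0.03,0,0],
    [0,-0.03,0,0]
  ]
}}

```text
time: 8.57
tcp_pos: [0.5894, 0.0748, 0.0818]
eef_rot: [-0.542, 0.452, 0.544, 0.454]
wrist_force: [-4.2, 10.7, 0.7]
finger_gap: 0.477
```

{"api": "jog_arm", "payload": {
  "series": [
    [0,0,0,0],
    [0,0,0,0],
    [0,0,0,0],
    [0,0,0,0],
    [0,0,0,0],
    [0,0,0,0]
  ]
}}

```text
time: 9.07
tcp_pos: [0.5894, 0.0748, 0.0818]
eef_rot: [-0.542, 0.452, 0.544, 0.454]
wrist_force: [-4.2, 11.5, 1.3]
finger_gap: 0.48
```

```bash
python3 - <<'E'
from h import *
s=env.read_state();print(s['tcp_pos'],s['wrist_force'],tob(s['tcp_pos'][None])[0])
p,d,m=cap('wrist','w3.png');np.save('pics/w3_P.npy',cloud(m,d))
E
```

```text
[0.58942639 0.07476307 0.08178553] [-4.15572648 11.48005631  1.30523596] [-0.00067383  0.07524239  0.08178553]
```

View pics/w3.png

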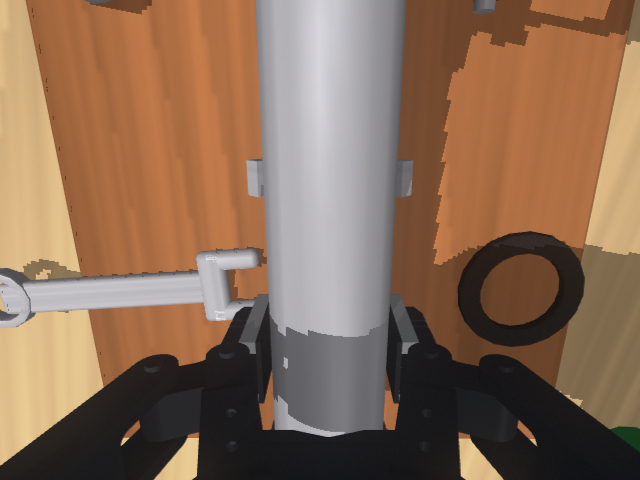

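{"api": "jog_arm", "payload": {
  "series": [
    [0,0,0,0],
    [0,0,0,0],
    [0,0,0,0],
    [0,0,0,0]
  ],
  "claw": -1
}}

```text
time: 9.45
tcp_pos: [0.5895, 0.0717, 0.0819]
eef_rot: [0.543, -0.454, -0.542, -0.453]
wrist_force: [0.1, -0.3, -0.0]
finger_gap: 0.991
```

{"api": "jog_arm", "payload": {
  "series": [
    [0,0,3,0],
    [0,0,7,0],
    [0,0,11,0],
    [0,0,15,0],
    [0,0,18,0],
    [0,0,19,0],
    [0,0,19,0]
  ]
}}

```text
time: 10.03
tcp_pos: [0.5905, 0.0719, 0.2762]
eef_rot: [0.544, -0.452, -0.541, -0.455]
wrist_force: [-0.2, 0.1, -0.8]
finger_gap: 1.003
```

```bash
python3 - <<'E'
from h import *
s=env.read_state();print(s['time'],s['tcp_pos'],s['wrist_force'],tob(s['tcp_pos'][None])[0],s['qpos'])
p,d,m=cap('wrist','w4.png');P=cloud(m,d);np.save('pics/w4_P.npy',P)
B=tob(P);x,y,z=B[...,0],B[...,1],B[...,2]
def st(n,s):
    q=B[s]*1000
    if len(q)>2: print(n,len(q),'min',np.percentile(q,2,axis=0).round(0),'max',np.percentile(q,98,axis=0).round(0),'med',np.median(q,axis=0).round(0))
st('flange rim',(abs(x)<.033)&(z>.1045)&(z<.114)&(y>-.08)&(y<.0))
st('ring',(z>.13)&(z<.2)&(y>-.11)&(y<0)&(abs(x)<.1))
st('tab',(z>.165)&(z<.2)&(y>-.11)&(y<0)&(x>.03)&(x<.1))
st('lug',(z>.165)&(z<.2)&(y>-.11)&(y<0)&(x<.015)&(x>-.03))
st('plate',(z>.085)&(z<.12)&(y>-.11)&(y<-.02)&(x<-.08)&(x>-.13))
hx,hz=50,80
rot=lambda p,a:(hx+(p[0]-hx)*np.cos(a)+(p[1]-hz)*np.sin(a), hz-(p[0]-hx)*np.sin(a)+(p[1]-hz)*np.cos(a))
for a in np.arange(1.0,-.05,-.1):
    t=np.array([-np.sin(np.radians(25)),np.cos(np.radians(25))]); n=np.array([t[1],-t[0]])
    c=np.array([0,80])
    foot=rot(c+t*48+n*3,a); pts=[rot(c+t*r+n*3,a) for r in np.arange(48,70.1,.5)]
    print(round(a,2),'foot',np.round(foot,1),'end',np.round(pts[-1],1),'fx at tipz=foot z:',round(max(q[0] for q in pts),1))
E
```

```text
10.0333 [0.59047257 0.07191526 0.27617122] [-0.18170836  0.13105687 -0.83583472] [-1.50803654e-04  7.22539148e-02  2.76171217e-01] [ 4.58753181e-01  2.52438348e-02  1.16032620e-01  1.53052925e-03
 -1.65526593e+00 -2.80479511e-01]
flange rim 906 min [-21. -73. 105.] max [  8. -51. 113.] med [ -7. -57. 109.]
ring 6060 min [ -8. -62. 138.] max [ 61. -38. 178.] med [ 30. -53. 160.]
tab 508 min [ 49. -60. 165.] max [ 64. -54. 180.] med [ 56. -56. 173.]
lug 604 min [-11. -59. 166.] max [  3. -51. 177.] med [ -4. -54. 175.]
plate 1588 min [-108.  -74.   85.] max [-90. -45. 103.] med [-100.  -60.   93.]
1.0 foot [ 51.2 161. ] end [ 62.9 179.6] fx at tipz=foot z: 62.9
0.9 foot [ 43.1 160.8] end [ 52.9 180.4] fx at tipz=foot z: 52.9
0.8 foot [ 35.  159.7] end [ 42.9 180.2] fx at tipz=foot z: 42.9
0.7 foot [ 27.2 157.8] end [ 32.9 179. ] fx at tipz=foot z: 32.9
0.6 foot [ 19.5 155.1] end [ 23.1 176.8] fx at tipz=foot z: 23.1
0.5 foot [ 12.2 151.7] end [ 13.6 173.6] fx at tipz=foot z: 13.6
0.4 foot [  5.2 147.5] end [  4.4 169.5] fx at tipz=foot z: 5.2
0.3 foot [ -1.3 142.7] end [ -4.3 164.5] fx at tipz=foot z: -1.3
0.2 foot [ -7.3 137.3] end [-12.5 158.7] fx at tipz=foot z: -7.3
0.1 foot [-12.8 131.3] end [-20.  152.1] fx at tipz=foot z: -12.8
0.0 foot [-17.6 124.8] end [-26.9 144.7] fx at tipz=foot z: -17.6
```

View pics/w4.png

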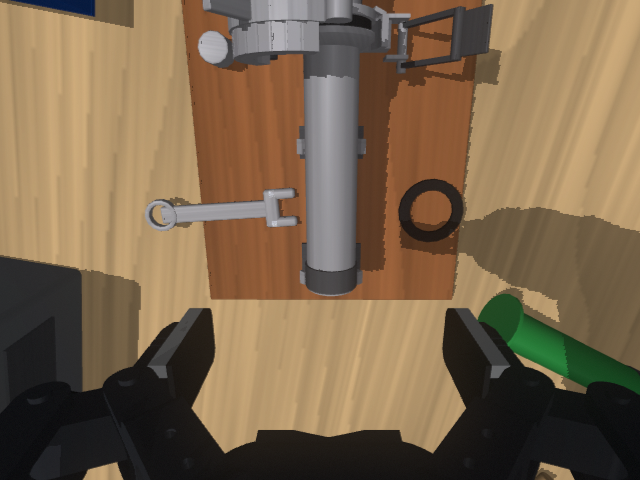

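{"api": "jog_arm", "payload": {
  "series": [
    [2.7,-2.9,0,0],
    [5.4,-5.8,0,0],
    [8.1,-8.7,0,0],
    [10.8,-11.5,0,0],
    [10.8,-11.5,0,0],
    [10.8,-11.5,-3.5,0],
    [10.8,-11.5,-7,0],
    [10.8,-11.5,-7,0]
  ],
  "claw": 1
}}

```text
time: 10.75
tcp_pos: [0.6937, -0.0426, 0.1896]
eef_rot: [-0.538, 0.457, 0.547, 0.45]
wrist_force: [-0.2, 0.6, -3.6]
finger_gap: -0.003
```

```bash
python3 - <<'E'
from h import *
s=env.read_state();print(s['time'],s['tcp_pos'],s['wrist_force'],tob(s['tcp_pos'][None])[0],s['finger_gap'],R.from_quat(s['eef_rot']).as_matrix().round(3))
p,d,m=cap('wrist','w5.png');P=cloud(m,d);np.save('pics/w5_P.npy',P)
B=tob(P)
print((B[420:480:12,250:420:15]*1000).round(0).astype(int).tolist())
E
```

```text
10.75 [ 0.6937303  -0.04256936  0.18961081] [-0.2471057   0.60743597 -3.62374572] [ 0.08109982 -0.05876983  0.18961081] -0.003411387422616624 [[-0.017 -0.984 -0.177]
 [ 0.    -0.177  0.984]
 [-1.     0.017  0.004]]
[[[99, -75, 249], [96, -75, 249], [93, -75, 248], [90, -76, 249], [87, -68, 240], [82, 134, 18], [79, -49, 220], [77, -74, 248], [75, -76, 249], [72, -76, 250], [68, -75, 249], [59, -55, 227]], [[98, -76, 252], [95, -75, 252], [92, -75, 252], [89, -75, 252], [87, -64, 240], [83, 148, 17], [79, -51, 226], [78, -74, 251], [75, -75, 252], [72, -75, 251], [69, -75, 252], [66, -74, 251]], [[98, -75, 255], [95, -74, 253], [92, -75, 255], [89, -75, 255], [87, -69, 248], [84, -69, 249], [81, -69, 249], [78, -71, 251], [75, -75, 255], [72, -73, 253], [70, -76, 256], [67, -75, 254]], [[97, -74, 257], [94, -76, 258], [92, -76, 258], [89, -76, 258], [87, -69, 251], [84, -70, 253], [81, -69, 252], [78, -70, 252], [76, -76, 258], [73, -75, 257], [70, -75, 257], [68, -75, 258]], [[97, -75, 259], [94, -76, 260], [91, -76, 260], [89, -75, 260], [87, -68, 254], [84, -70, 255], [81, -69, 254], [78, -70, 255], [76, -76, 261], [73, -75, 260], [71, -75, 260], [68, -75, 261]]]
```

View pics/w5.png

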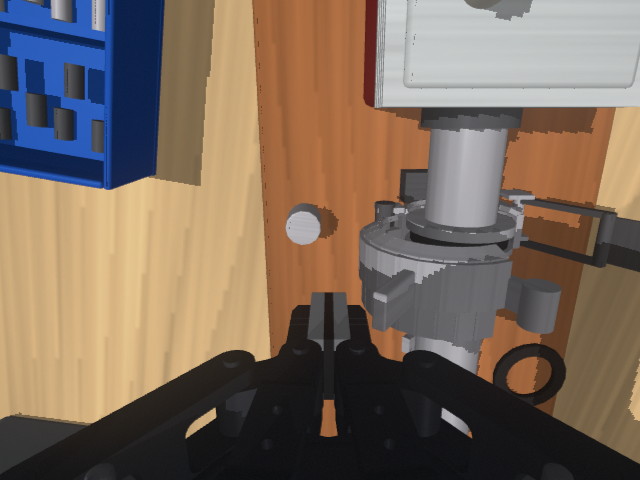

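{"api": "jog_arm", "payload": {
  "series": [
    [0,0,-0.9,0],
    [-0.5,-0.09,-0.9,0],
    [-1,-0.18,-0.9,0],
    [-1.5,-0.27,-0.9,0],
    [-2,-0.36,-0.9,0],
    [-2,-0.36,-0.9,0]
  ]
}}

```text
time: 11.3
tcp_pos: [0.6771, -0.0463, 0.1952]
eef_rot: [0.544, -0.452, -0.542, -0.454]
wrist_force: [0.2, -0.3, 0.5]
finger_gap: 0.001
```

```bash
python3 - <<'E'
from h import *
s=env.read_state();print(s['time'],s['tcp_pos'],s['wrist_force'],tob(s['tcp_pos'][None])[0])
p,d,m=cap('wrist','w6.png');P=cloud(m,d);np.save('pics/w6_P.npy',P)
p,d,m=cap('side','s6.png');P=cloud(m,d);np.save('pics/s6_P.npy',P)
cv2.imwrite('pics/s6c.png',cv2.resize(p[120:340,200:380],None,fx=3,fy=2.7))
E
```

```text
11.3 [ 0.67713575 -0.04630539  0.19522797] [ 0.19886842 -0.28872187  0.46272783] [ 0.06410537 -0.05949498  0.19522797]
```

View pics/w6.png

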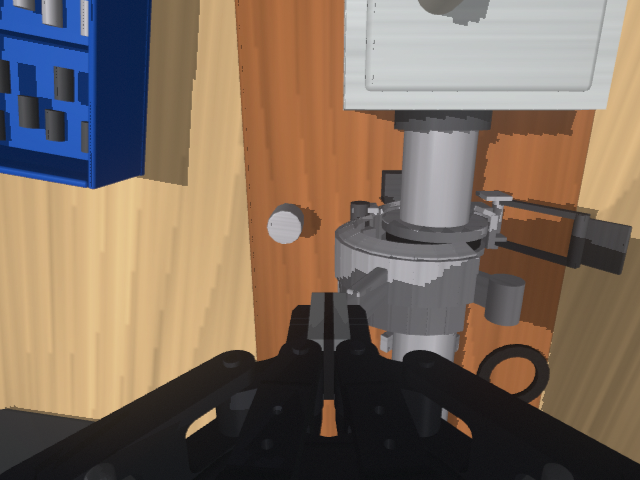

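View pics/s6c.png

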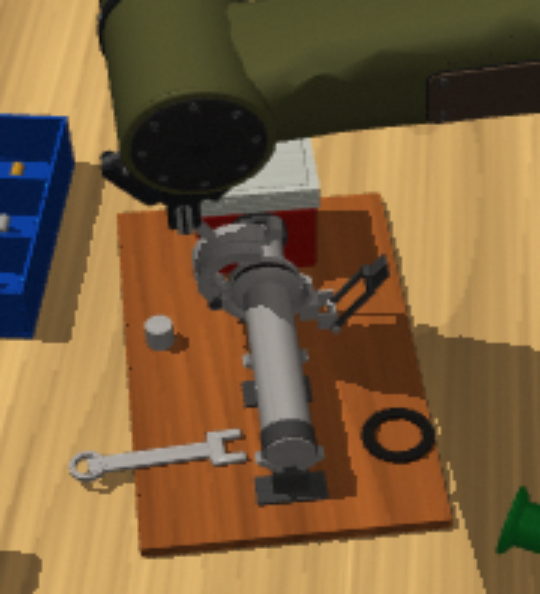

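{"api": "jog_arm", "payload": {
  "series": [
    [1,0.18,0,0],
    [2,0.36,0,0],
    [2,0.36,-0.8,0],
    [2,0.36,-1.7,0],
    [2,0.36,-1.7,0],
    [1.6,0.28,-1.7,0],
    [1.2,0.21,-1.7,0],
    [1.2,0.21,-1.7,0]
  ]
}}

```text
time: 12.07
tcp_pos: [0.6887, -0.0444, 0.1769]
eef_rot: [0.543, -0.453, -0.542, -0.454]
wrist_force: [0.4, -0.4, 0.5]
finger_gap: 0.002
```

```bash
python3 - <<'E'
from h import *
s=env.read_state();print(s['time'],s['tcp_pos'],s['wrist_force'],tob(s['tcp_pos'][None])[0])
p,d,m=cap('wrist','w7.png');P=cloud(m,d);np.save('pics/w7_P.npy',P)
cv2.imwrite('pics/w7c.png',cv2.resize(p[180:400,240:560],None,fx=2.4,fy=2.4))
E
```

```text
12.0667 [ 0.68873279 -0.04442449  0.17690681] [ 0.40012635 -0.44891647  0.46020754] [ 0.07585204 -0.05970659  0.17690681]
```

View pics/w7c.png

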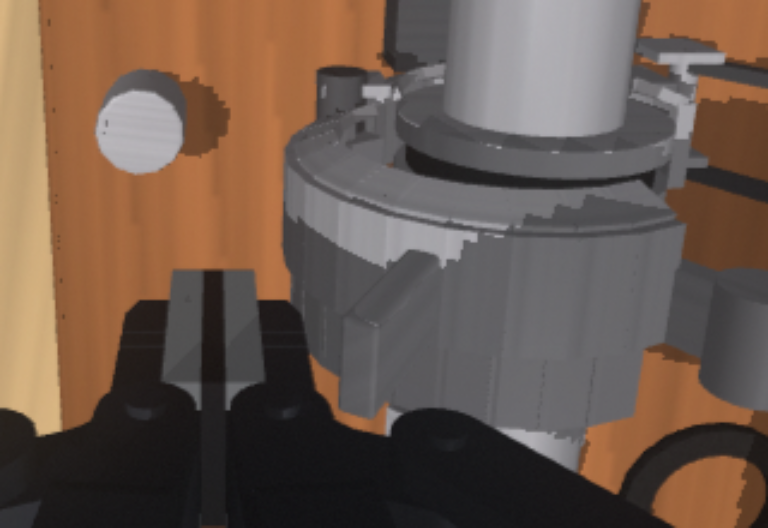

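{"api": "jog_arm", "payload": {
  "series": [
    [-0.5,-0.09,0,0],
    [-1,-0.18,0,0],
    [-1.5,-0.27,0,0],
    [-2,-0.36,0,0],
    [-2.5,-0.45,0,0],
    [-3,-0.54,0,0],
    [-3,-0.54,0,0]
  ]
}}

```text
time: 12.7
tcp_pos: [0.6584, -0.0497, 0.176]
eef_rot: [-0.542, 0.453, 0.543, 0.453]
wrist_force: [0.3, 0.3, 1.2]
finger_gap: 0.0
```

```bash
python3 - <<'E'
from h import *
s=env.read_state();print(s['time'],s['tcp_pos'],s['wrist_force'],tob(s['tcp_pos'][None])[0])
p,d,m=cap('wrist','w8.png');P=cloud(m,d);np.save('pics/w8_P.npy',P)
cv2.imwrite('pics/w8c.png',cv2.resize(p[180:400,240:560],None,fx=2.4,fy=2.4))
E
```

```text
12.7 [ 0.65836072 -0.04973565  0.17596389] [0.28136387 0.28352515 1.15377263] [ 0.04501959 -0.05953144  0.17596389]
```

View pics/w8c.png

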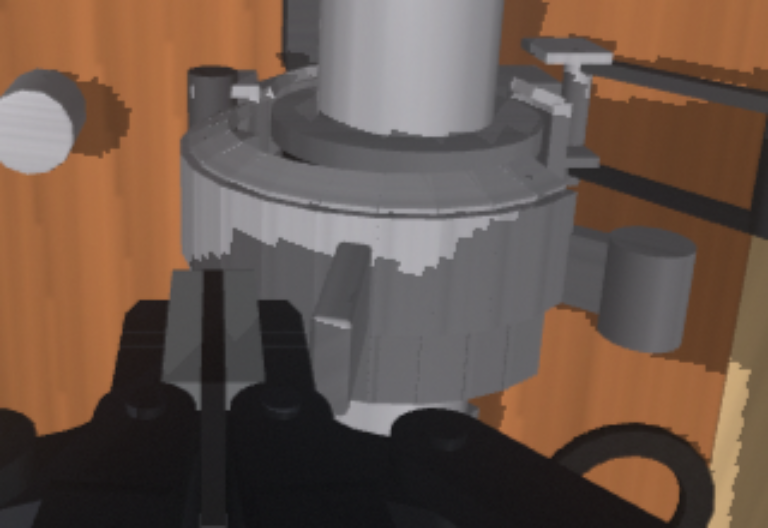

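{"api": "jog_arm", "payload": {
  "series": [
    [-0.5,-0.09,-0.1,0],
    [-0.98,-0.18,-0.2,0],
    [-1.5,-0.27,-0.35,0],
    [-1.97,-0.36,-0.5,0],
    [-2.4,-0.43,-0.7,0],
    [-2.76,-0.5,-0.95,0],
    [-3.1,-0.55,-1.2,0],
    [-3.35,-0.6,-1.45,0]
  ]
}}

```text
time: 13.42
tcp_pos: [0.6254, -0.0556, 0.1613]
eef_rot: [0.543, -0.453, -0.543, -0.453]
wrist_force: [1.1, 0.7, 1.5]
finger_gap: 0.001
```

```bash
python3 - <<'E'
from h import *
s=env.read_state();print(s['time'],s['tcp_pos'],s['wrist_force'],tob(s['tcp_pos'][None])[0])
p,d,m=cap('wrist','w9.png');P=cloud(m,d);np.save('pics/w9_P.npy',P)
cv2.imwrite('pics/w9c.png',cv2.resize(p[180:400,240:560],None,fx=2.4,fy=2.4))
E
```

```text
13.4167 [ 0.62544543 -0.05562415  0.16132854] [1.08167178 0.66710399 1.50896813] [ 0.01158178 -0.05947212  0.16132854]
```

View pics/w9c.png

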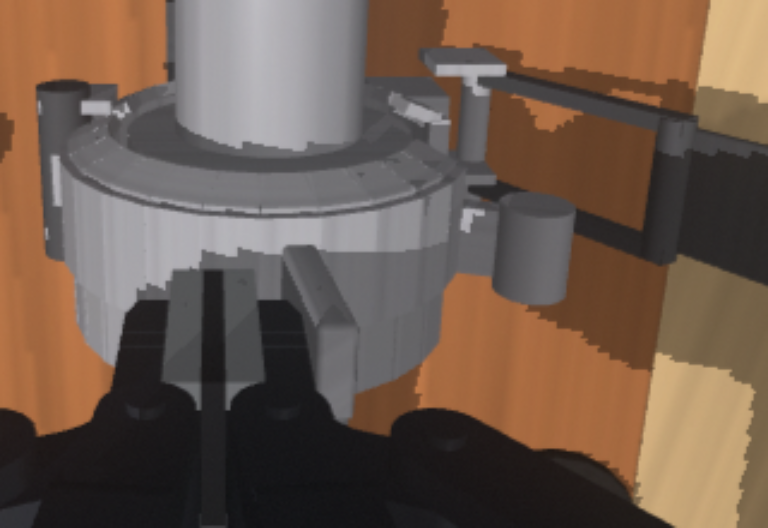

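{"api": "jog_arm", "payload": {
  "series": [
    [-0.3,-0.05,-0.25,0],
    [-0.6,-0.11,-0.55,0],
    [-0.85,-0.15,-0.85,0],
    [-1.1,-0.2,-1.1,0],
    [-1.1,-0.2,-1.1,0]
  ]
}}

```text
time: 13.88
tcp_pos: [0.6141, -0.0576, 0.1496]
eef_rot: [-0.542, 0.454, 0.543, 0.453]
wrist_force: [0.4, 0.4, -0.6]
finger_gap: 0.001
```

{"api": "jog_arm", "payload": {
  "series": [
    [-0.15,-0.03,-0.2,0],
    [-0.3,-0.05,-0.4,0],
    [-0.3,-0.05,-0.4,0]
  ]
}}

```text
time: 14.13
tcp_pos: [0.6115, -0.0582, 0.1462]
eef_rot: [-0.543, 0.454, 0.543, 0.453]
wrist_force: [-0.0, -0.7, 0.8]
finger_gap: 0.002
```

{"api": "jog_arm", "payload": {
  "series": [
    [-0.15,-0.03,-0.15,0],
    [-0.3,-0.05,-0.25,0],
    [-0.3,-0.05,-0.25,0]
  ]
}}

```text
time: 14.38
tcp_pos: [0.6087, -0.0585, 0.1438]
eef_rot: [-0.543, 0.453, 0.543, 0.453]
wrist_force: [0.5, 0.1, -0.1]
finger_gap: -0.002
```

```bash
python3 - <<'E'
from h import *
s=env.read_state();print(s['time'],s['tcp_pos'],s['wrist_force'],tob(s['tcp_pos'][None])[0])
p,d,m=cap('wrist','w10.png');P=cloud(m,d);np.save('pics/w10_P.npy',P)
cv2.imwrite('pics/w10c.png',cv2.resize(p[180:400,240:560],None,fx=2.4,fy=2.4))
B=tob(P);x,y,z=B[...,0],B[...,1],B[...,2]
s=(abs(x+.056)<.012)&(y>-.075)&(y<-.04)&(z>.08)&(z<.12); q=B[s]*1000; print(len(q),np.percentile(q,[2,50,98],axis=0).round(1))
E
```

```text
14.3833 [ 0.60872969 -0.05851244  0.14381732] [ 0.48550765  0.08476734 -0.09458402] [-0.00538116 -0.05934149  0.14381732]
1506 [[-61.7 -69.   82.8]
 [-52.9 -61.7  92. ]
 [-44.5 -51.4  95. ]]
```

View pics/w10c.png

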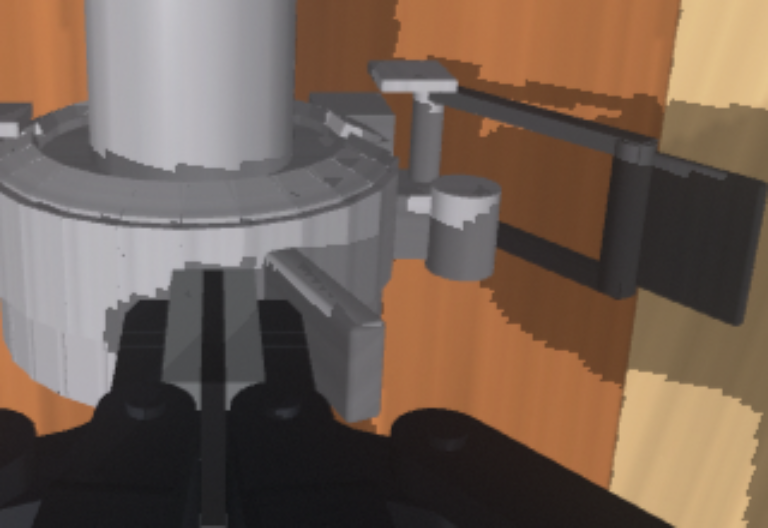

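{"api": "jog_arm", "payload": {
  "series": [
    [-0.1,-0.02,-0.1,0],
    [-0.2,-0.04,-0.2,0],
    [-0.2,-0.04,-0.2,0],
    [-0.2,-0.04,-0.2,0]
  ]
}}

```text
time: 14.77
tcp_pos: [0.6071, -0.0589, 0.1423]
eef_rot: [0.543, -0.453, -0.543, -0.453]
wrist_force: [1.1, 0.5, 1.9]
finger_gap: 0.002
```

{"api": "jog_arm", "payload": {
  "series": [
    [-0.1,-0.02,-0.1,0],
    [-0.2,-0.04,-0.15,0],
    [-0.2,-0.04,-0.15,0],
    [-0.2,-0.04,-0.15,0]
  ]
}}

```text
time: 15.1
tcp_pos: [0.6056, -0.0592, 0.1412]
eef_rot: [0.543, -0.453, -0.542, -0.454]
wrist_force: [4.6, 1.3, 4.9]
finger_gap: -0.003
```

{"api": "jog_arm", "payload": {
  "series": [
    [-0.1,-0.02,-0.1,0],
    [-0.15,-0.03,-0.15,0],
    [-0.15,-0.03,-0.15,0],
    [-0.15,-0.03,-0.15,0]
  ]
}}

```text
time: 15.43
tcp_pos: [0.6047, -0.0594, 0.1404]
eef_rot: [0.544, -0.452, -0.542, -0.454]
wrist_force: [6.0, 2.1, 5.9]
finger_gap: -0.003
```

```bash
cat > lug.py <<'E'
from h import *
import sys
n=sys.argv[1]
s=env.read_state();print(s['time'],s['tcp_pos'],s['wrist_force'],tob(s['tcp_pos'][None])[0])
p,d,m=cap('wrist',n+'.png');P=cloud(m,d);np.save('pics/'+n+'_P.npy',P)
cv2.imwrite('pics/'+n+'c.png',cv2.resize(p[180:400,240:560],None,fx=2.4,fy=2.4))
B=tob(P);x,y,z=B[...,0],B[...,1],B[...,2]
s=(abs(x+.056)<.012)&(y>-.075)&(y<-.04)&(z>.08)&(z<.12); q=B[s]*1000; print(len(q),np.percentile(q,[2,50,98],axis=0).round(1))
q=q[q[:,2]>84]
from scipy.optimize import least_squares
r=least_squares(lambda c:np.hypot(q[:,0]-c[0],q[:,2]-c[1])-7,[-56,82],loss='soft_l1'); print('lug c',r.x)
E
python3 lug.py w11
```

```text
15.4333 [ 0.60467024 -0.05939568  0.14040107] [5.97239306 2.11727403 5.88821357] [-0.00953297 -0.05948868  0.14040107]
1373 [[-61.8 -68.9  80.9]
 [-53.1 -60.9  86.1]
 [-44.5 -51.4  88.8]]
lug c [-55.97557501  81.03172326]
```

View pics/w11c.png

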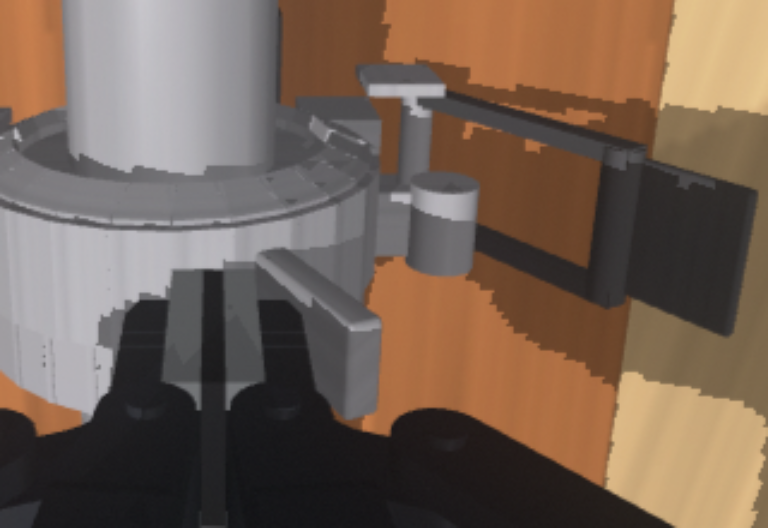

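{"api": "jog_arm", "payload": {
  "series": [
    [-0.05,-0.01,-0.05,0],
    [-0.05,-0.01,-0.05,0],
    [-0.05,-0.01,-0.05,0],
    [-0.05,-0.01,-0.05,0],
    [-0.05,-0.01,-0.05,0],
    [-0.05,-0.01,-0.05,0]
  ]
}}

```text
time: 15.98
tcp_pos: [0.6045, -0.0594, 0.1402]
eef_rot: [0.544, -0.452, -0.542, -0.454]
wrist_force: [6.8, 1.7, 7.2]
finger_gap: 0.001
```

{"api": "jog_arm", "payload": {
  "series": [
    [0.3,0.05,0.3,0],
    [0.6,0.1,0.6,0],
    [0.8,0.13,1.5,0],
    [0.8,0.13,3,0],
    [0.8,0.13,5,0],
    [0.8,0.13,7.5,0],
    [0.8,0.13,10,0],
    [0.8,0.13,10,0]
  ]
}}

```text
time: 16.65
tcp_pos: [0.612, -0.0592, 0.2447]
eef_rot: [0.545, -0.452, -0.541, -0.455]
wrist_force: [0.8, -0.5, 1.3]
finger_gap: 0.0
```

```bash
python3 lug.py w12; python3 - <<'E'
from h import *
B=tob(np.load('pics/w12_P.npy'));x,y,z=B[...,0],B[...,1],B[...,2]
s=(x<-.075)&(x>-.13)&(y>-.09)&(y<-.03)&(z>.06)&(z<.12); q=B[s]*1000
print(np.percentile(q,[1,50,99],axis=0).round(1))
k=q[q[:,2]>92]; print(len(k),k.mean(0),np.polyfit(k[:,0],k[:,2],1))
E
```

```text
16.65 [ 0.6119893  -0.0591976   0.24468222] [ 0.8221413  -0.54873866  1.34354883] [-0.00229536 -0.06059544  0.24468222]
598 [[-62.2 -68.9  80.8]
 [-53.3 -60.6  86.1]
 [-44.5 -51.3  88.7]]
lug c [-55.99091714  80.95651902]
[[-108.   -77.4   62. ]
 [ -96.3  -60.6   87.5]
 [ -76.   -42.9  103.3]]
728 [-103.37070441  -60.51267563   98.24259468] [ -1.29041565 -35.14858015]
```

View pics/w12.png

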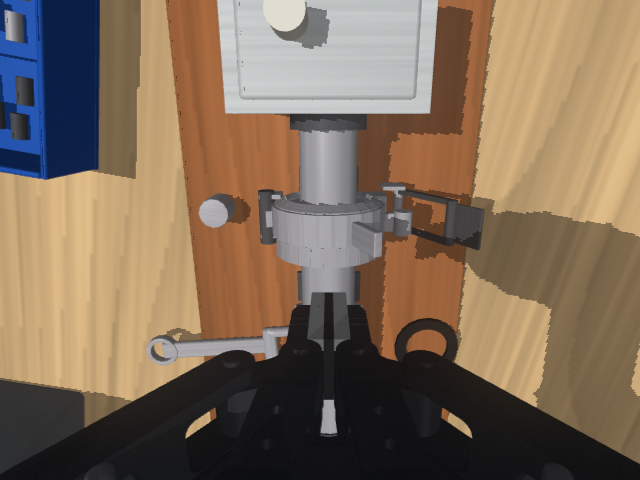

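{"api": "jog_arm", "payload": {
  "series": [
    [-1.5,-0.3,0,0.12],
    [-3,-0.6,0,0.24],
    [-4.5,-0.9,0,0.36],
    [-6,-1.2,0,0.48],
    [-7.5,-1.5,0,0.6],
    [-9,-1.8,0,0.72],
    [-10.6,-2.0,0,0.84],
    [-12.2,-2.2,0,0.96]
  ]
}}

```text
time: 17.37
tcp_pos: [0.4875, -0.0807, 0.2373]
eef_rot: [-0.69, 0.15, 0.692, 0.149]
wrist_force: [-0.4, 0.4, -0.1]
finger_gap: -0.003
```

{"api": "jog_arm", "payload": {
  "series": [
    [0,0,0,0.12],
    [0,0,0,0.24],
    [0,0,0,0.36],
    [0,0,0,0.48],
    [0,0,0,0.6],
    [0,0,0,0.61],
    [0,0,0,0.61]
  ]
}}

```text
time: 17.95
tcp_pos: [0.4885, -0.0805, 0.2378]
eef_rot: [-0.704, -0.062, 0.705, -0.062]
wrist_force: [1.6, 0.1, 0.7]
finger_gap: -0.003
```

```bash
python3 - <<'E'
from h import *
s=env.read_state();print(s['time'],s['tcp_pos'],s['wrist_force'],tob(s['tcp_pos'][None])[0],s['qpos'],R.from_quat(s['eef_rot']).as_matrix().round(3))
p,d,m=cap('wrist','w13.png');np.save('pics/w13_P.npy',cloud(m,d))
E
```

```text
17.95 [ 0.48846688 -0.08049228  0.23775455] [1.58886684 0.08766318 0.73074214] [-0.1276358  -0.05958232  0.23775455] [ 2.44680356e-01 -2.42113168e-01 -1.99548281e-01 -2.31904073e-04
 -1.61520915e+00  1.50144992e+00] [[-0.002  0.174 -0.985]
 [-0.    -0.985 -0.174]
 [-1.    -0.     0.002]]
```

View pics/w13.png

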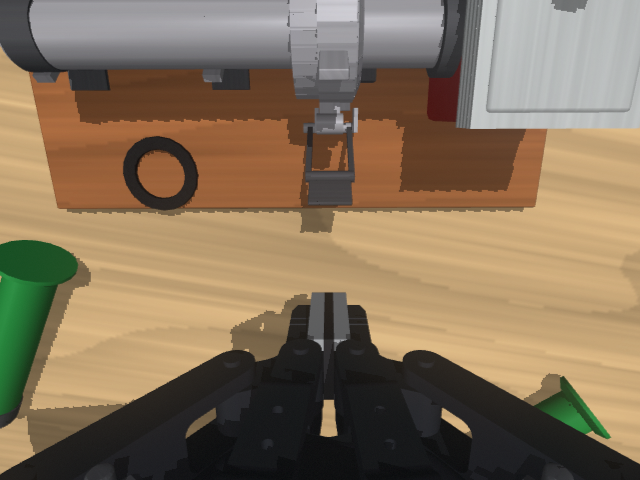

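{"api": "jog_arm", "payload": {
  "series": [
    [0,0,-3,0],
    [0,0,-6,0],
    [0,0,-9,0],
    [0,0,-11.5,0],
    [0,0,-13,0],
    [0,0,-13,0],
    [0,0,-13,0]
  ]
}}

```text
time: 18.58
tcp_pos: [0.4885, -0.0807, 0.1082]
eef_rot: [-0.704, -0.062, 0.705, -0.063]
wrist_force: [-0.3, -0.6, 0.8]
finger_gap: -0.001
```

{"api": "jog_arm", "payload": {
  "series": [
    [0.5,0.09,0,0],
    [1,0.18,0,0],
    [1.5,0.27,0,0],
    [2,0.36,0.2,0],
    [2,0.36,0.2,0]
  ]
}}

```text
time: 19.0
tcp_pos: [0.5101, -0.0766, 0.1113]
eef_rot: [0.705, 0.063, -0.704, 0.063]
wrist_force: [-0.1, -0.2, 0.6]
finger_gap: -0.0
```

```bash
python3 - <<'E'
from h import *
s=env.read_state();print(s['time'],s['tcp_pos'],s['wrist_force'],tob(s['tcp_pos'][None])[0])
p,d,m=cap('wrist','w14.png');np.save('pics/w14_P.npy',cloud(m,d))
E
```

```text
19.0 [ 0.51012582 -0.07664598  0.11126994] [-0.09252759 -0.23904257  0.57743125] [-0.1056381  -0.05964936  0.11126994]
```

View pics/w14.png

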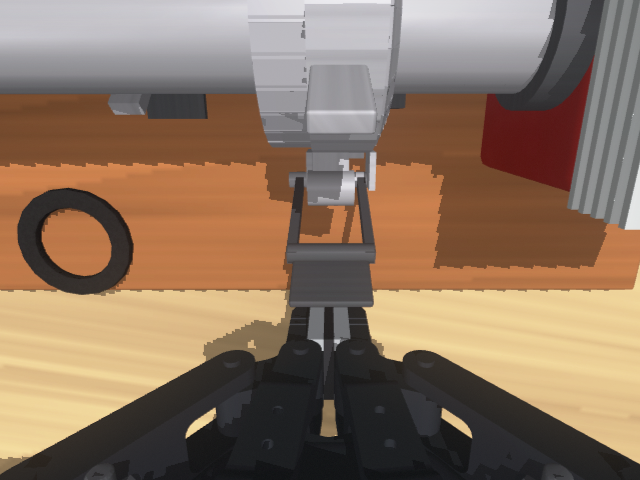

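{"api": "jog_arm", "payload": {
  "series": [
    [0.5,0.09,0.1,0],
    [1,0.18,0.3,0],
    [1.5,0.27,0.5,0],
    [2,0.36,0.7,0],
    [2,0.36,0.7,0]
  ]
}}

```text
time: 19.47
tcp_pos: [0.5299, -0.073, 0.1178]
eef_rot: [0.705, 0.063, -0.704, 0.063]
wrist_force: [0.4, -0.6, -0.8]
finger_gap: 0.001
```

```bash
python3 - <<'E'
from h import *
s=env.read_state();print(s['time'],s['tcp_pos'],s['wrist_force'],tob(s['tcp_pos'][None])[0])
p,d,m=cap('wrist','w15.png');P=cloud(m,d);np.save('pics/w15_P.npy',P)
B=tob(P);print((B[250:330:6,329]*1000).round(0).astype(int).tolist())
E
```

```text
19.4667 [ 0.52987697 -0.07304145  0.11781453] [ 0.36079833 -0.55142725 -0.82072954] [-0.08556076 -0.05961501  0.11781453]
[[-87, -59, 15], [-63, -59, 92], [-65, -59, 95], [-67, -59, 95], [-68, -59, 98], [-69, -59, 103], [-69, -59, 108], [-70, -59, 112], [-71, -59, 115], [-72, -59, 117], [-73, -59, 119], [-74, -59, 123], [-74, -59, 127], [-74, -59, 131]]
```

View pics/w15.png

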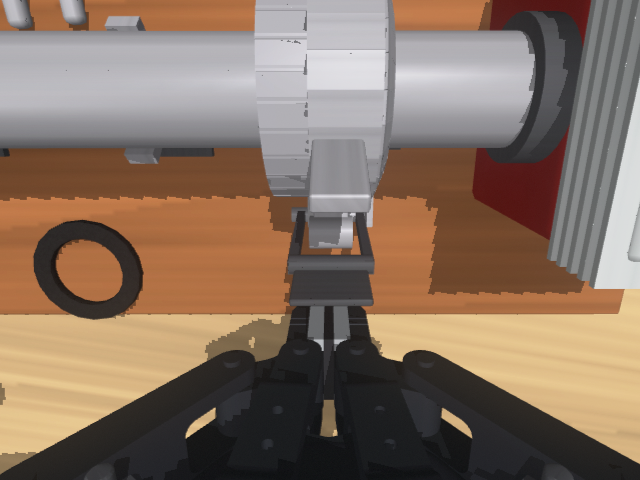

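{"api": "jog_arm", "payload": {
  "series": [
    [0.3,0.05,0,0],
    [0.6,0.11,0,0],
    [0.9,0.16,0,0],
    [0.9,0.16,0,0]
  ]
}}

```text
time: 19.85
tcp_pos: [0.5383, -0.0716, 0.1174]
eef_rot: [0.704, 0.063, -0.704, 0.063]
wrist_force: [0.1, -0.4, -0.3]
finger_gap: 0.002
```

{"api": "jog_arm", "payload": {
  "series": [
    [0.15,0.03,0,0],
    [0.3,0.05,0,0],
    [0.45,0.08,0,0],
    [0.45,0.08,0,0]
  ]
}}

```text
time: 20.18
tcp_pos: [0.5418, -0.071, 0.1175]
eef_rot: [-0.704, -0.063, 0.705, -0.063]
wrist_force: [-5.1, 0.4, 3.4]
finger_gap: -0.001
```

{"api": "jog_arm", "payload": {
  "series": [
    [0.15,0.03,0,0],
    [0.3,0.05,0,0],
    [0.3,0.05,0,0]
  ]
}}

```text
time: 20.43
tcp_pos: [0.5451, -0.0704, 0.1175]
eef_rot: [-0.704, -0.063, 0.705, -0.063]
wrist_force: [-3.2, 0.3, 3.3]
finger_gap: 0.0
```

{"api": "jog_arm", "payload": {
  "series": [
    [0.15,0.03,0,0],
    [0.3,0.05,0,0],
    [0.3,0.05,0,0]
  ]
}}

```text
time: 20.68
tcp_pos: [0.5488, -0.0697, 0.1173]
eef_rot: [0.705, 0.063, -0.704, 0.063]
wrist_force: [-1.4, 0.1, 0.5]
finger_gap: 0.002
```

{"api": "jog_arm", "payload": {
  "series": [
    [0.2,0.04,0,0],
    [0.4,0.07,0,0],
    [0.4,0.07,0,0]
  ]
}}

```text
time: 20.93
tcp_pos: [0.5528, -0.069, 0.1173]
eef_rot: [0.704, 0.063, -0.704, 0.063]
wrist_force: [-0.2, 0.2, 0.7]
finger_gap: -0.002
```

```bash
python3 - <<'E'
from h import *
s=env.read_state();print(s['time'],s['tcp_pos'],s['wrist_force'],tob(s['tcp_pos'][None])[0])
p,d,m=cap('wrist','w16.png');P=cloud(m,d);np.save('pics/w16_P.npy',P)
B=tob(P);print((B[230:330:6,329]*1000).round(0).astype(int).tolist());print((B[230:330:6,365]*1000).round(0).astype(int).tolist())
E
```

```text
20.9333 [ 0.55283934 -0.0690415   0.11729289] [-0.18992941  0.21732714  0.7033825 ] [-0.06225307 -0.05976266  0.11729289]
[[-19, -59, 126], [-20, -59, 128], [-22, -59, 130], [-23, -59, 132], [-24, -59, 134], [-25, -59, 136], [-26, -59, 138], [-27, -59, 141], [-28, -59, 142], [-29, -59, 144], [-32, -59, 142], [-46, -59, 117], [-51, -59, 111], [-50, -59, 117], [-50, -59, 122], [-51, -59, 124], [-50, -59, 129]]
[[-22, -71, 116], [-25, -72, 113], [-27, -72, 112], [-31, -72, 109], [-24, -70, 133], [-25, -70, 135], [-26, -69, 139], [-27, -69, 141], [-28, -69, 143], [-29, -69, 143], [-32, -69, 142], [-46, -72, 116], [-98, -82, 16], [-102, -82, 17], [-54, -72, 113], [-54, -72, 117], [-54, -71, 123]]
```

View pics/w16.png

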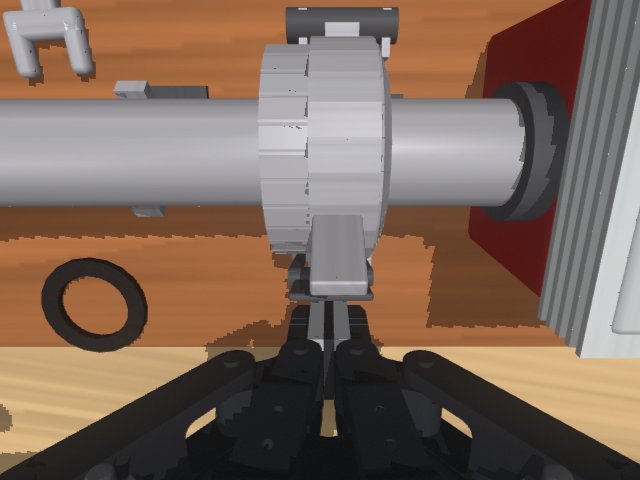

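{"api": "jog_arm", "payload": {
  "series": [
    [0.15,0.03,0,0],
    [0.3,0.05,0,0],
    [0.3,0.05,0,0]
  ]
}}

```text
time: 21.23
tcp_pos: [0.5541, -0.069, 0.1174]
eef_rot: [-0.703, -0.063, 0.706, -0.063]
wrist_force: [-7.7, 0.3, 2.8]
finger_gap: -0.001
```

{"api": "jog_arm", "payload": {
  "series": [
    [0.15,0.03,0,0],
    [0.2,0.04,0,0],
    [0.2,0.04,0,0]
  ]
}}

```text
time: 21.48
tcp_pos: [0.5546, -0.069, 0.1173]
eef_rot: [-0.702, -0.063, 0.707, -0.063]
wrist_force: [-15.0, 0.5, 7.0]
finger_gap: -0.0
```

{"api": "jog_arm", "payload": {
  "series": [
    [-1,-0.18,0,0],
    [-2.5,-0.45,0,0],
    [-4,-0.7,0,0],
    [-5,-0.9,2,0],
    [-5,-0.9,5,0],
    [-5,-0.9,9,0],
    [-5,-0.9,12,0],
    [-5,-0.9,12,0]
  ]
}}

```text
time: 22.15
tcp_pos: [0.5097, -0.0779, 0.2459]
eef_rot: [0.709, 0.062, -0.7, 0.064]
wrist_force: [-0.9, -0.2, 0.9]
finger_gap: 0.009
```

```bash
python3 - <<'E'
from h import *
s=env.read_state();print(s['time'],s['tcp_pos'],s['wrist_force'])
p,d,m=cap('wrist','w17.png');P=cloud(m,d);np.save('pics/w17_P.npy',P)
B=tob(P);x,y,z=B[...,0],B[...,1],B[...,2]
def st(n,s):
    q=B[s]*1000
    if len(q)>2: print(n,len(q),np.percentile(q,[2,50,98],axis=0).round(0).tolist())
st('plate',(x<-.04)&(x>-.08)&(y>-.09)&(y<-.03)&(z>.09)&(z<.13))
st('platetop',(x<-.04)&(x>-.08)&(y>-.09)&(y<-.03)&(z>.11)&(z<.13))
st('tabend',(x<-.02)&(x>-.04)&(y>-.09)&(y<-.03)&(z>.135)&(z<.16))
cv2.imwrite('pics/w17c.png',cv2.resize(p[0:280,180:500],None,fx=2.1,fy=2.1))
p,d,m=cap('side','s17.png'); cv2.imwrite('pics/s17c.png',cv2.resize(p[150:340,200:380],None,fx=3,fy=3))
B=tob(cloud(m,d));x,y,z=B[...,0],B[...,1],B[...,2]
st('s platetop',(x<-.04)&(x>-.08)&(y>-.09)&(y<-.03)&(z>.11)&(z<.13))
st('s tabend',(x<-.02)&(x>-.04)&(y>-.09)&(y<-.03)&(z>.135)&(z<.16))
st('s pipe end',(abs(x)<.01)&(y>.1)&(z>.095)&(z<.106))
E
```

```text
22.15 [ 0.50973091 -0.07786832  0.24585387] [-0.89427831 -0.16063333  0.93101822]
plate 597 [[-52.0, -76.0, 91.0], [-47.0, -60.0, 106.0], [-41.0, -43.0, 117.0]]
platetop 276 [[-48.0, -74.0, 110.0], [-46.0, -60.0, 116.0], [-45.0, -46.0, 118.0]]
tabend 490 [[-33.0, -70.0, 136.0], [-29.0, -62.0, 142.0], [-24.0, -54.0, 145.0]]
s platetop 11 [[-46.0, -74.0, 112.0], [-45.0, -58.0, 114.0], [-43.0, -45.0, 119.0]]
s tabend 22 [[-32.0, -69.0, 135.0], [-28.0, -60.0, 142.0], [-23.0, -52.0, 145.0]]
s pipe end 107 [[-10.0, 102.0, 96.0], [1.0, 123.0, 102.0], [10.0, 140.0, 106.0]]
```

View pics/w17c.png

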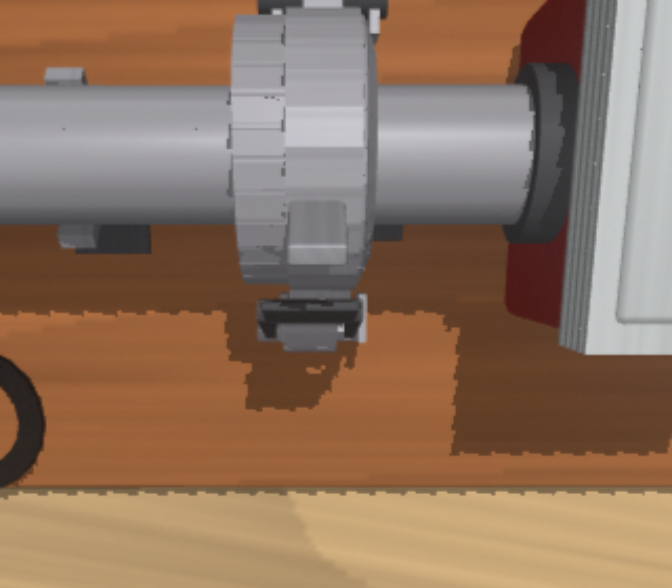

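View pics/s17c.png

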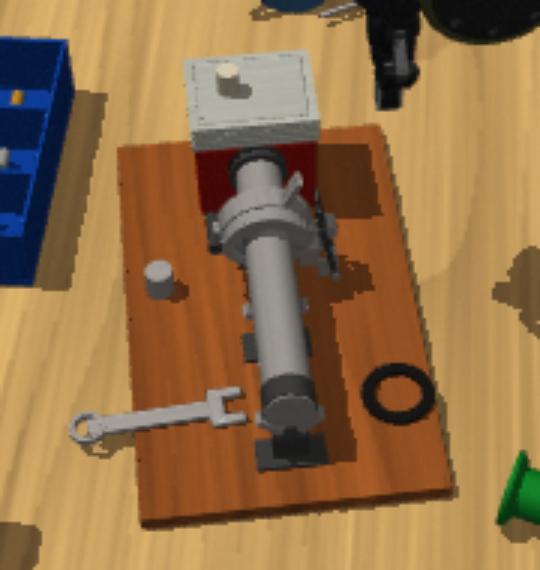

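```bash
python3 -c "
from plant import env
print(env.close_job())"
```

```text
the job is handed in; nothing more can be done
None
```

The tailpipe is home against the gasket, the clamp ring is shut and the latch is snapped over the lug. I handed the job in about 22 s into the 70 s allowed; the hand-in gives no verdict.

- **Pipe:** I slid it about 35 mm until I felt the gasket, then held a steady axial push of about 11–12 N for a little over a second. That reading includes 1–2 N of sliding friction. The pipe middle sits at about 38–39 mm along the board's y, inside the 24–51 mm window.
- **Ring:** I swung it down by its tab, and the wedging took about 10 N. The lug measured 81–82 mm high before and after I let go, so it is at about 0 rad with no visible creep.
- **Latch:** The bar met the lug at about 5 N, went over, and then came up hard on its stop at 15 N. After I backed off, the plate stood at about 0.2 rad towards +x, which matches the latched angle of 0.194 rad.
- **End state:** The wrist force was near zero and the gripper was clear. The spanner, gasket and socket look unmoved in the last pictures. I did not re-check the other bystanders after the first pictures, but no move came near them.

Two things were off along the way. My first approach to the tab came in too high and did not engage, so I backed off, lowered the finger and tried again. The board's y position came out about 30 mm different when measured from the board edges than from the engine block, because the board is not centred on its origin. I used the engine block.

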